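Find and seat the rocking lid of a four-place water bath

ROBOT

A 6-joint arm with a two-finger parallel gripper is mounted at the origin on the work surface. World frame = base frame: x ahead of the robot, y to its left, z up, the work surface at z = 0. Lengths are in m, angles in rad, forces in N, time in s.
With the tool pointing down it reaches from about 0.3 to 0.875 m from the base axis. Payload 6.4 kg.
Tool frame: the origin (TCP) lies midway between the tips of the shut fingers; the grasp point (between the pads) lies 19 mm behind it; z points along the fingers, y is the line along which they close (so a half turn about z gives the same grasp; the last joint's range is limited). The gripper opens to 85 mm and grips with 20 to 120 N. Pads are 22 mm wide; open, the fingers measure 114 mm over their backs; the gripper's body (76 mm by 85 mm) begins 54 mm behind the grasp point. The pads swing forward as they close: fully open they stand 13 mm farther back than shut.
Start: joints at [1.14, 0.181, 1.607, -0, 1.354, -0.206], TCP at [0.128, 0.561, 0.231] pointing down, gripper open.
Joint ranges: [-2.99, 2.99], [-0.89, 2.07], [0.3, 2.58], [-1.14, 4.28], [0, 2.63], [-3.12, 3.12]. Speed limits (rad/s): [2.57, 2.57, 3.01, 3.14, 3.14, 3.14].

INTERFACE

Orientations are given as a unit quaternion [w, x, y, z].
In Python, from bench import sensors, vision, ctrl gives the robot as it stands.
- The arm moves only by the tool carry_out, never from a script. Its argument "deltas" is text: rows parted by semicolons, each of 7 numbers parted by spaces: the shift along the tool's x, y, z in mm, then the turn, a rotation vector about the tool's x, y, z in rad, then the closure, from 0 (fully open) to 1 (shut). In form: tx ty tz ax ay az claw; .... A call has 1 to 12 rows; each row is the pose to reach, as a shift and turn from the pose commanded when the call began, along the tool's axes at that moment; what a row does not reach only later rows make up. A row lasts 1/8 s, in which the tool goes at most 62.5 mm and 10.7 degrees, less where a joint would pass 70% of its speed; a pose out of reach is approached as far as the arm can. A call with a gripper value outside its range is refused whole. The fingers move at their own pace and stop on an object; the grip force is fixed at half the most. Time passes only in rows, so rows that repeat a pose let the fingers close. It gives the time, the measured TCP pose, the force, the opening and the grip force at its end, in the units of the state.
- sensors.get_obs(): the state, without advancing time (a new reading comes with each control period).
- vision.camera(name): name is "side" or "top" or "wrist"; returns the picture (384x512x3 uint8, blue, green, red); there is no depth.
- vision.camera_model(name): a dict with "K" (3x3 intrinsics, pixels), "extrinsics" (4x4, takes a point from world to camera coordinates); the wrist camera has in their place "hand_eye" (4x4, takes a point from camera to tool coordinates, whose origin is the TCP and whose axes are the flange's). Camera axes: x right, y down, z forward; pixel columns grow to the right and rows downward; lengths in m; the calibration is good to about 2 mm. The wrist camera is an equidistant fisheye: a pixel r from the principal point sees the ray r / f radians off the axis. A picture is of the moment at which its call begins: read the wrist's pose just before it. camera_model takes no time and is no camera call.
- ctrl.hand_in(): hands the job in; it is judged then, once.
The state is a dict: "time_s": time; "q": joint angles; "dq": joint speeds; "joint_efforts": joint torques, N m; "eef_pos": TCP position; "eef_rot": TCP orientation; "wrist_force": force on the tool from outside, world axes, zero at the start; "torque": the same for the moment, N m; "opening": opening from 0.0 (shut) to 1.0 (fully open); "grasp_force": force on a finger pad.
Only numpy, scipy, OpenCV 4.12 (cv2) and the standard library are available. Lean on these libraries where they do the work, as an engineer would, in place of code of your own. Each camera call takes 0.05 s, during which the arm holds its last target. There are 200 camera calls.

TASK

One of the four lids on the water bath is not home: its step has caught on the rim of its opening. With a fingertip, press down on the lids round their edges until you find the one that rocks under it, then push that lid across until it drops flush into its opening. Do not pick up any lid, leave the others seated and the beaker, bottle and jar where they stand, and take the hand clear.

Things in the scene. Friction and masses are not known exactly. Their poses are not given: they have to be found in the camera images.
- bath: four-place laboratory water bath, cold and fixed to the bench: a white box 280 x 280 mm with a steel deck 290 x 290 mm at 160 mm above the bench, its dark control panel on the +x side. Origin: centre of its underside, on the bench; z up. The four openings lie on the deck in a square, 130 mm apart, at (+-65, +-65) mm in this frame.
- lid_1: steel lid, about 0.3 kg: a disc 116 mm across, 4 mm thick, with an upright round black knob in its middle (26 mm across, rising 26 mm above the disc) and beneath it a round step 93 mm across, 4 mm deep, that drops into the opening. Origin: centre of the disc's underside; own z up: disc top at 4 mm, knob top at 30 mm. Loose. Belongs to seat_1.
- lid_2: identical to lid_1. Three of the four lids are home: flat on the rim, and pressed anywhere on the disc they do not move. One has strayed 5 to 8 mm off its opening's centre. Belongs to seat_2.
- lid_3: identical to lid_1. The strayed lid's step is caught on the rim on the side it strayed to: there its edge is a few mm high, the disc leaning about 3 degrees. Belongs to seat_3.
- lid_4: identical to lid_1. The strayed lid, pressed with 3 to 6 N on that high side 35 to 50 mm from its middle, rocks down level, 4 mm proud of its seat, and leans again when let go. Its knob takes about 1 to 4 N of sideways push to slide it. Belongs to seat_4.
- seat_1 (a point): centre of the opening of lid_1, in the plane of its rim, 170 mm above the bench. The opening is 96 mm across; its rim is a raised collar, 108 mm across outside, standing 10 mm above the deck, fixed. lid_1 is home when its origin is at this point and it is level (the step has 1.5 mm of play all round).
- seat_2 (a point): centre of the opening of lid_2, in the plane of its rim, 170 mm above the bench. The opening is 96 mm across; its rim is a raised collar, 108 mm across outside, standing 10 mm above the deck, fixed. lid_2 is home when its origin is at this point and it is level (the step has 1.5 mm of play all round).
- seat_3 (a point): centre of the opening of lid_3, in the plane of its rim, 170 mm above the bench. The opening is 96 mm across; its rim is a raised collar, 108 mm across outside, standing 10 mm above the deck, fixed. lid_3 is home when its origin is at this point and it is level (the step has 1.5 mm of play all round).
- seat_4 (a point): centre of the opening of lid_4, in the plane of its rim, 170 mm above the bench. The opening is 96 mm across; its rim is a raised collar, 108 mm across outside, standing 10 mm above the deck, fixed. lid_4 is home when its origin is at this point and it is level (the step has 1.5 mm of play all round).
- beaker: glass beaker, 72 mm across the rim, 95 mm tall, standing on the bench to the +y side of the bath; origin at the centre of its underside. To be left alone.
- reagent_bottle: amber glass bottle, 70 mm across, 150 mm tall, standing to the -y side of the bath; origin at the centre of its underside. To be left alone.
- powder_jar: white jar with an orange cap, 60 mm across, 75 mm tall, standing on the bench to the +y side of the bath; origin at the centre of its underside. To be left alone.
Mind the look-alikes: they are no part of the job. Leave any orange look-alike of the lid_4 alone. What is shaped like the lid_1 but blue is not meant.

How it is judged:
By the outcome, as a careful person would: the job done as asked, in the order asked, and still so for the second after the job is handed in, with the robot touching nothing.
It also fails if it takes over 58 s, if anything falls off the work surface, if the arm or the gripper's body presses on something with over 40 N, if the wrist force passes 120 N, or if a joint passes its speed limit or range.

## Working session

There is one attempt and no reset: what is moved stays moved. The work goes in short steps, Python scripts to look and compute and a tool call to move; the robot and the scene stay as the last step left them, time stands still between calls to the robot, and variables do not carry over. Pictures are saved under pics/ and viewed, at most 10 in all, crops included, and the job is handed in when it is done.

Besides the shell and the picture viewer there is one more tool, called as name(argument=value, ...) on one line, values as JSON. carry_out: Moves the arm, as the interface text tells. Its arguments: {"type":"object","properties":{"deltas":{"type":"string"}},"required":["deltas"]}

```bash
mkdir -p pics; ls
python3 - <<'E'
from bench import sensors, vision, ctrl
import cv2, numpy as np
np.set_printoptions(precision=4,suppress=True)
o=sensors.get_obs(); print(o)
a=vision.camera("top"); b=vision.camera("side")
cv2.imwrite("pics/top0.png",a); cv2.imwrite("pics/side0.png",b)
for n in("top","side","wrist"): print(n,vision.camera_model(n))
E
```

```text
pics
{'time_s': 0.0, 'q': array([ 1.1397,  0.1816,  1.608 , -0.    ,  1.3538, -0.2063]), 'dq': array([ 0.0002, -0.0009, -0.    , -0.0009, -0.0015,  0.0011]), 'joint_efforts': array([  0.002 , -44.4884, -35.1332,  -0.0001,   0.0091,   0.    ]), 'eef_pos': array([0.1279, 0.56  , 0.2304]), 'eef_rot': array([-0.0003,  0.1122,  0.9937, -0.0008]), 'wrist_force': array([-0.2454,  0.0961, -0.0231]), 'torque': array([ 0.005 ,  0.0403, -0.022 ]), 'grasp_force': 0.0, 'opening': 1.001606844635796}
top {'K': array([[468.5982,   0.    , 252.3176],
       [  0.    , 468.5982, 192.928 ],
       [  0.    ,   0.    ,   1.    ]]), 'extrinsics': array([[ 0.0208, -0.9998,  0.0016, -0.0146],
       [-0.9901, -0.0209, -0.1389,  0.5467],
       [ 0.1389,  0.0013, -0.9903,  1.0554],
       [ 0.    ,  0.    ,  0.    ,  1.    ]])}
side {'K': array([[398.9325,   0.    , 252.0453],
       [  0.    , 398.9325, 187.2864],
       [  0.    ,   0.    ,   1.    ]]), 'extrinsics': array([[-0.9991, -0.0413, -0.0137,  0.5212],
       [-0.013 ,  0.5847, -0.8112,  0.1172],
       [ 0.0416, -0.8102, -0.5847,  0.8385],
       [ 0.    ,  0.    ,  0.    ,  1.    ]])}
wrist {'K': array([[297.3186,   0.    , 256.0656],
       [  0.    , 297.3186, 187.8617],
       [  0.    ,   0.    ,   1.    ]]), 'hand_eye': array([[ 0.0001, -0.9595, -0.2816,  0.0717],
       [ 1.    ,  0.0002, -0.0006,  0.0009],
       [ 0.0006, -0.2816,  0.9595, -0.1431],
       [ 0.    ,  0.    ,  0.    ,  1.    ]])}
```

View pics/top0.png

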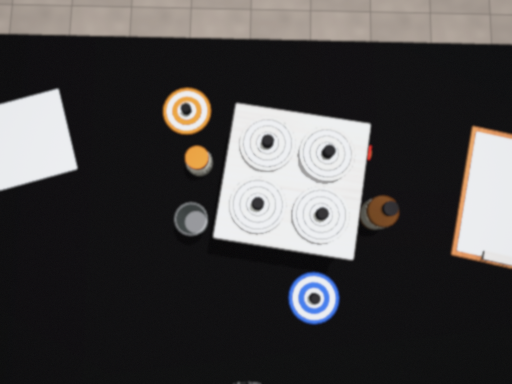

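View pics/side0.png

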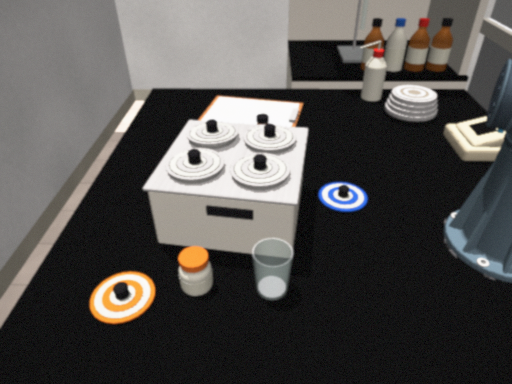

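Top view: the four steel lids on the bath have knobs at about (267,142), (329,152), (257,204) and (321,214). The look-alikes are orange at (187,110) and blue at (314,297), both on the bench and so ruled out. The beaker is at (191,219), the jar at (198,158) and the bottle at (380,212). Next I'll measure the deck and the lid offsets.

```bash
cat > h.py <<'E'
import numpy as np, cv2
from bench import sensors, vision, ctrl
np.set_printoptions(precision=4,suppress=True)
def ray(name,px,z):
    """pixel(s) of a fixed camera -> world points on plane z"""
    m=vision.camera_model(name); K=m["K"]; E=m["extrinsics"]; R,t=E[:3,:3],E[:3,3]
    px=np.atleast_2d(px).astype(float); d=np.c_[px,np.ones(len(px))]@np.linalg.inv(K).T@R
    c=-R.T@t; return c+d*((z-c[2])/d[:,2])[:,None]
def proj(name,P):
    m=vision.camera_model(name); E=m["extrinsics"]; p=np.atleast_2d(P)@E[:3,:3].T+E[:3,3]
    p=p@m["K"].T; return p[:,:2]/p[:,2:]
E
python3 - <<'E'
from h import *
a=cv2.imread("pics/top0.png"); g=cv2.cvtColor(a,cv2.COLOR_BGR2GRAY)
m=np.zeros_like(g); m[95:270,205:380]=(g[95:270,205:380]>110)*255
m=cv2.morphologyEx(m,cv2.MORPH_OPEN,np.ones((7,7)))
c=max(cv2.findContours(m,cv2.RETR_EXTERNAL,2)[0],key=cv2.contourArea)
W=ray("top",c[:,0],0.160)[:,:2]
r=cv2.minAreaRect((W*1000).astype(np.float32)); print("deck",r)
cen=np.array(r[0])/1000; ang=np.deg2rad(r[2]); 
e=np.array([np.cos(ang),np.sin(ang)]); f=np.array([-e[1],e[0]])
for i in(1,-1):
  for j in(1,-1):
    s=cen+.065*(i*e+j*f); u=proj("top",[*s,.197])[0].astype(int)
    w=g[u[1]-16:u[1]+16,u[0]-16:u[0]+16]; k=(w<70).astype(np.uint8)
    n,l,st,ct=cv2.connectedComponentsWithStats(k); b=1+st[1:,4].argmax()
    kp=ct[b]+u-16; K=ray("top",kp,.195)[0,:2]
    u2=proj("side",[*s,.19])[0]
    print(i,j,"seat",s,"knob",kp,st[b],K,"diff mm",(K-s)*1e3,"sidepx",u2)
rows=[cv2.resize(a[100:265,205:380],None,fx=3.4,fy=3.4,interpolation=2)]
cv2.imwrite("pics/topc.png",rows[0])
E
```

```text
deck ((560.4022827148438, -87.50503540039062), (292.347412109375, 291.4457702636719), 82.11578369140625)
1 1 seat [ 0.5049 -0.0142] knob [257.1023 203.6591] [11 13 11 11 88] [ 0.5036 -0.0133] diff mm [-1.3642  0.9211] sidepx [259.7704 160.0632]
1 -1 seat [ 0.6337 -0.032 ] knob [267.0306 141.4184] [11 13 11 12 98] [ 0.631  -0.0309] diff mm [-2.7354  1.0984] sidepx [194.1289 154.5611]
-1 1 seat [ 0.4871 -0.143 ] knob [321.1895 213.7895] [10 12 11 11 95] [ 0.486  -0.1408] diff mm [-1.0826  2.1817] sidepx [269.5331 128.6535]
-1 -1 seat [ 0.6159 -0.1608] knob [327.932  151.5922] [  8  13  11  12 103] [ 0.6125 -0.1544] diff mm [-3.3741  6.4387] sidepx [211.3711 124.5007]
```

View pics/topc.png

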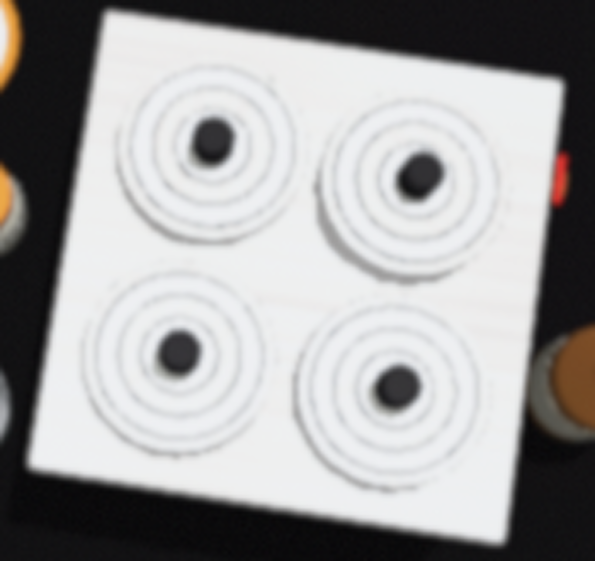

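The crop shows the far-right lid, knob at full-image (328,152), off its seat toward −x/+y (lower left) with a thicker shadow there. The other three are centred on their openings. I'll move above it and look from close by.

carry_out(deltas="-614 -568 -40 0 0 -0.7 1; -614 -568 -40 0 0 -0.7 1; -614 -568 -40 0 0 -0.7 1; -614 -568 -40 0 0 -0.7 1; -614 -568 -40 0 0 -0.7 1; -614 -568 -40 0 0 -0.7 1; -614 -568 -40 0 0 -0.7 1; -614 -568 -40 0 0 -0.7 1; -614 -568 -40 0 0 -0.7 1; -614 -568 -40 0 0 -0.7 1; -614 -568 -40 0 0 -0.7 1; -614 -568 -40 0 0 -0.7 1")

```text
time_s: 1.6
eef_pos: [0.5374, -0.0388, 0.2657]
eef_rot: [-0.0, -0.235, 0.972, 0.0]
wrist_force: [0.9, 0.8, 0.3]
opening: 0.001
grasp_force: 0.0
```

carry_out(deltas="-12 -60 0 0 0 0 1; -12 -105 0 0 0 0 1; -12 -105 0 0 0 0 1; -12 -105 0 0 0 0 1")

```text
time_s: 2.1
eef_pos: [0.5949, -0.1242, 0.2652]
eef_rot: [-0.001, -0.235, 0.972, 0.001]
wrist_force: [0.1, 0.1, -0.0]
opening: -0.001
grasp_force: 0.0
```

```bash
cat >> h.py <<'E'
from scipy.spatial.transform import Rotation as Ro
def pose():
    o=sensors.get_obs(); q=o["eef_rot"]; return o["eef_pos"],Ro.from_quat([q[1],q[2],q[3],q[0]]).as_matrix(),o
def wray(px,z,p,R):
    m=vision.camera_model("wrist"); K=m["K"]; H=m["hand_eye"]
    d=(np.atleast_2d(px)-K[:2,2])/K[0,0]; r=np.linalg.norm(d,axis=1,keepdims=True)
    v=np.c_[d*np.sin(r)/np.maximum(r,1e-9),np.cos(r)]@(R@H[:3,:3]).T
    c=p+R@H[:3,3]; return c+v*((z-c[2])/v[:,2])[:,None]
def wproj(P,p,R):
    m=vision.camera_model("wrist"); K=m["K"]; H=m["hand_eye"]
    v=((np.atleast_2d(P)-p)@R-H[:3,3])@H[:3,:3]; s=np.linalg.norm(v[:,:2],axis=1)
    return v[:,:2]/s[:,None]*np.arctan2(s,v[:,2])[:,None]*K[0,0]+K[:2,2]
E
python3 - <<'E'
from h import *
p,R,o=pose(); im=vision.camera("wrist"); cv2.imwrite("pics/w1.png",im); np.savez("w1.npz",p=p,R=R)
print(p,R,o["wrist_force"],o["time_s"])
print(wproj([[.5049,-.0142,.174],[.6337,-.032,.174],[.4871,-.143,.174],[.6159,-.1608,.174]],p,R))
E
```

```text
[ 0.5949 -0.1242  0.2652] [[-0.8893 -0.4573 -0.0016]
 [-0.4573  0.8893  0.0011]
 [ 0.0009  0.0017 -1.    ]] [ 0.1212  0.1342 -0.0213] 2.1
[[412.6717 158.2563]
 [323.841  269.0892]
 [296.9452  62.01  ]
 [204.5474 193.0492]]
```

View pics/w1.png

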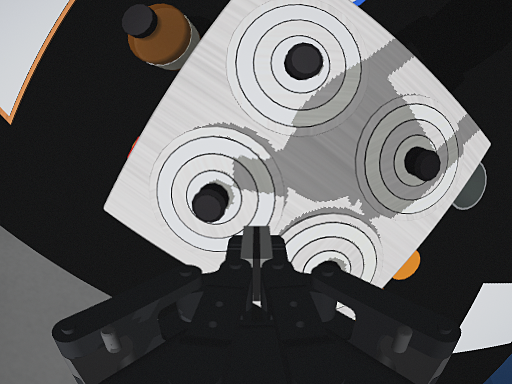

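Wrist view: the stray lid's disc is centred near (218,187), while its seat projects to (204,193). The other lids sit at about (297,64) and (410,157), close to where predicted. I'll fit circles to the discs' dark ring grooves.

Run:
```python
from h import *
from scipy.optimize import least_squares
g=cv2.cvtColor(cv2.imread("pics/w1.png"),cv2.COLOR_BGR2GRAY).astype(np.float32); d=np.load("w1.npz"); p,R=d["p"],d["R"]
blk=cv2.morphologyEx(g,cv2.MORPH_BLACKHAT,np.ones((5,5)))
S={"a":(.5049,-.0142),"c":(.4871,-.143),"d":(.6159,-.1608)}
for k,s in S.items():
  z=.174 if k!="d" else .1755
  s=np.array(s); c=s.copy() if k!="d" else s+[-.004,.007]
  th=np.linspace(0,2*np.pi,180,endpoint=False); rr=np.arange(.016,.064,.0005)
  for it in range(4):
    X=c[0]+np.outer(np.cos(th),rr); Y=c[1]+np.outer(np.sin(th),rr)
    u=wproj(np.c_[X.ravel(),Y.ravel(),np.full(X.size,z)],p,R).astype(np.float32)
    P=cv2.remap(blk,u[:,0].reshape(X.shape),u[:,1].reshape(X.shape),1)
    if it==0: prof=P.mean(0)
    prof=np.median(P,0); r0=.030+.0005*0
    # strongest ring between 22 and 54 mm
    best=[rr[i] for i in np.argsort(-P.mean(0))[:6]]
    ro=[x for x in best if .022<x<.052][0] if it==0 else ro
    sel=np.abs(rr-ro)<.007; Q=P[:,sel]; rad=rr[sel][Q.argmax(1)]; ok=Q.max(1)>20
    pts=c+np.c_[np.cos(th)*rad,np.sin(th)*rad][:]; pts=pts[ok]
    f=least_squares(lambda v:np.hypot(*(pts-v[:2]).T)-v[2],[*c,ro],loss="soft_l1",f_scale=.0007)
    c=f.x[:2]; ro=f.x[2]
  print(k,"centre",c,"r",ro,"n",ok.sum(),"res",np.median(abs(f.fun)),"off mm",(c-s)*1e3)
```

```text
a centre [ 0.505  -0.0109] r 0.05011258008693917 n 179 res 0.00011695598339304947 off mm [0.0585 3.2981]
c centre [ 0.4871 -0.1402] r 0.050076348145901145 n 180 res 7.750957466993655e-05 off mm [0.0372 2.7782]
d centre [ 0.6149 -0.1523] r 0.05018629099961431 n 157 res 0.00027030633453151154 off mm [-1.0245  8.4785]
```

The stray lid is off by about (−1, +5.4) mm, so its high side faces roughly +y. I'll go to a press point about 40 mm from its middle on that side.

carry_out(deltas="-15 6 0 0 0 0.18 1; -15 6 30 0 0 0.26 1; -15 6 60 0 0 0.26 1; -15 6 70 0 0 0.26 1; -15 6 70 0 0 0.26 1")

```text
time_s: 2.78
eef_pos: [0.6057, -0.1116, 0.196]
eef_rot: [-0.0, -0.108, 0.994, 0.0]
wrist_force: [0.3, 0.5, 0.9]
opening: 0.001
grasp_force: 0.0
```

Run:
```python
from h import *
p,R,o=pose(); im=vision.camera("wrist"); cv2.imwrite("pics/w2.png",im); np.savez("w2.npz",p=p,R=R)
print(p,R[:,:2].T,o["wrist_force"],o["time_s"])
cv2.imwrite("pics/w2c.png",cv2.resize(im[60:330,100:430],None,fx=2,fy=2))
```

```text
[ 0.6057 -0.1116  0.196 ] [[-0.9767 -0.2146  0.0006]
 [-0.2146  0.9767  0.0005]] [0.3468 0.5158 0.8739] 2.775
```

View pics/w2c.png

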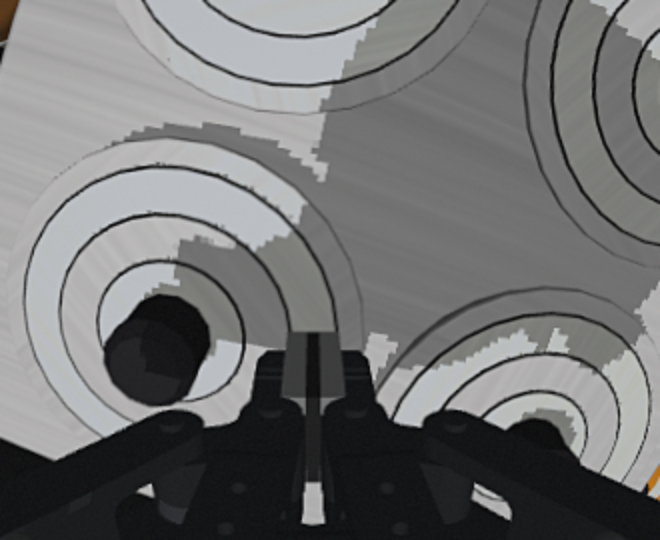

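The fingertip, crop (313,335), is over the stray lid's +y rim, clear of its knob at (157,350) and of the neighbouring lid. I'll press down in small steps.

carry_out(deltas="0 0 7 0 0 0 1; 0 0 13 0 0 0 1; 0 0 13 0 0 0 1")

```text
time_s: 3.2
eef_pos: [0.6057, -0.1125, 0.1824]
eef_rot: [-0.0, -0.107, 0.994, 0.0]
wrist_force: [-0.2, -0.4, -0.2]
opening: -0.002
grasp_force: 0.0
```

carry_out(deltas="0 0 1.5 0 0 0 1; 0 0 1.5 0 0 0 1")

```text
time_s: 3.45
eef_pos: [0.6061, -0.1126, 0.1815]
eef_rot: [0.0, -0.107, 0.994, 0.0]
wrist_force: [0.1, 0.6, 0.2]
opening: -0.004
grasp_force: 0.0
```

carry_out(deltas="0 0 1.5 0 0 0 1; 0 0 1.5 0 0 0 1")

```text
time_s: 3.7
eef_pos: [0.606, -0.1125, 0.1799]
eef_rot: [-0.0, -0.107, 0.994, 0.0]
wrist_force: [0.6, 0.3, 0.6]
opening: -0.0
grasp_force: 0.0
```

carry_out(deltas="0 0 1 0 0 0 1; 0 0 1 0 0 0 1; 0 0 1 0 0 0 1")

```text
time_s: 4.08
eef_pos: [0.6061, -0.1125, 0.1792]
eef_rot: [0.0, -0.107, 0.994, -0.0]
wrist_force: [0.0, 1.2, 1.7]
opening: -0.004
grasp_force: 0.8
```

carry_out(deltas="0 0 1 0 0 0 1; 0 0 1 0 0 0 1; 0 0 1 0 0 0 1")

```text
time_s: 4.45
eef_pos: [0.6061, -0.1123, 0.1781]
eef_rot: [0.0, -0.107, 0.994, 0.0]
wrist_force: [-1.2, 1.0, 4.3]
opening: 0.001
grasp_force: 1.8
```

Run:
```python
from h import *
p,R,o=pose(); im=vision.camera("wrist"); cv2.imwrite("pics/w3.png",im); np.savez("w3.npz",p=p,R=R)
t=vision.camera("side"); cv2.imwrite("pics/s3.png",t)
print(p,o["wrist_force"],o["torque"],o["time_s"])
# knob tilt evidence: sideview flow of the stray lid
a=cv2.imread("pics/side0.png"); d=cv2.absdiff(a,t)
c=lambda x:cv2.resize(x[110:180,160:310],None,fx=4,fy=4,interpolation=2)
cv2.imwrite("pics/s3c.png",np.vstack([c(a),c(t)]))
```

```text
[ 0.6061 -0.1123  0.1781] [-1.1606  0.959   4.2538] [0.3159 0.2359 0.0205] 4.45
```

View pics/s3c.png

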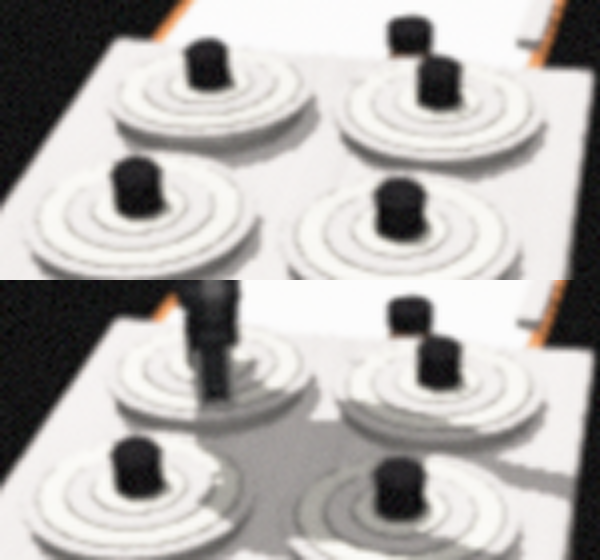

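The side view (top half before, bottom half pressed) shows this lid leaning with its right (−x) side high, still partly so under the press. The other lids look level. I'll fit the lean from the groove points in the w1 picture.

```bash
cat > fit.py <<'E'
from h import *
from scipy.optimize import least_squares
def fit(img,p,R,c,z,ro=.0501,thr=20):
    """3D circle (centre, lean) of the outer groove from wrist image points"""
    blk=cv2.morphologyEx(cv2.cvtColor(img,cv2.COLOR_BGR2GRAY),cv2.MORPH_BLACKHAT,np.ones((5,5))).astype(np.float32)
    th=np.linspace(0,2*np.pi,180,endpoint=False); rr=np.arange(ro-.006,ro+.005,.00025)
    v=np.array([*c,z,0,0.])
    circ=lambda v,r:np.c_[v[0]+np.cos(th)*r,v[1]+np.sin(th)*r,v[2]+(v[3]*np.cos(th)+v[4]*np.sin(th))*r]
    for it in range(5):
        U=np.stack([wproj(circ(v,r),p,R) for r in rr],1).astype(np.float32)
        Q=cv2.remap(blk,U[...,0],U[...,1],1); j=Q.argmax(1); ok=(Q.max(1)>thr)&(j>0)&(j<len(rr)-1)
        px=U[np.arange(180),j]; nrm=U[:,-1]-U[:,0]; nrm/=np.linalg.norm(nrm,axis=1,keepdims=True)
        f=least_squares(lambda v:(((wproj(circ(v,ro),p,R)-px)*nrm).sum(1))[ok],v,loss="soft_l1",f_scale=.4,x_scale=[.001,.001,.001,.01,.01])
        v=f.x; rr=np.arange(ro-.003,ro+.003,.00025)
    return v,ok.sum(),np.median(abs(f.fun))
E
python3 - <<'E'
from fit import *
im=cv2.imread("pics/w1.png"); d=np.load("w1.npz")
for n,c,z in(("a",(.505,-.0109),.174),("c",(.4871,-.1402),.174),("d",(.6149,-.1523),.176)):
    v,k,r=fit(im,d["p"],d["R"],c,z); print(n,v[:3]*1e3,"lean deg",np.rad2deg(v[3:]),"n",k,"res px",r)
E
```

```text
a [504.8084 -10.9216 173.9767] lean deg [-0.0734  0.0882] n 178 res px 0.19663539454586512
c [ 486.9676 -140.2116  174.0856] lean deg [ 0.1452 -0.2287] n 180 res px 0.2655387817221109
d [ 614.4281 -152.7388  176.8159] lean deg [-0.7173  2.9354] n 156 res px 0.029798881713437662
```

Run:
```python
from fit import *
for f in("w2","w3"):
    im=cv2.imread(f"pics/{f}.png"); d=np.load(f+".npz")
    v,k,r=fit(im,d["p"],d["R"],(.6144,-.1527),.177); print(f,v[:3]*1e3,"lean deg",np.rad2deg(v[3:]),"n",k,"res px",r)
```

```text
w2 [ 614.7861 -153.0308  177.424 ] lean deg [-1.1179  2.5267] n 116 res px 0.017932013583209595
w3 [ 614.5107 -152.6363  177.9665] lean deg [0.0803 0.0795] n 115 res px 0.007522556669698088
```

In w3 the fit shows the lid rocked level under 4.3 N: lean 0°, 4 mm proud. So this is the stray lid, off by about 5.3 mm toward 105°. I'll release it to knob height and check that it leans back.

carry_out(deltas="0 0 -8 0 0 0 1; 0 0 -8 0 0 0 1; 0 0 -8 0 0 0 1")

```text
time_s: 4.92
eef_pos: [0.606, -0.1127, 0.1859]
eef_rot: [-0.0, -0.107, 0.994, -0.0]
wrist_force: [-0.1, 0.6, 1.1]
opening: -0.005
grasp_force: 0.0
```

Run:
```python
from fit import *
p,R,o=pose(); im=vision.camera("wrist"); cv2.imwrite("pics/w4.png",im); print(p,o["wrist_force"])
v,k,r=fit(im,p,R,(.6144,-.1527),.177); print(v[:3]*1e3,"lean deg",np.rad2deg(v[3:]),"n",k,"res px",r)
print("tool xy of lid rel TCP mm",(R.T@(v[:3]-p))*1e3)
```

```text
[ 0.606  -0.1127  0.1859] [-0.1287  0.5699  1.0711]
[ 614.6097 -152.9662  177.2673] lean deg [-0.9156  2.8421] n 115 res px 0.006776795540163199
tool xy of lid rel TCP mm [  0.2216 -41.1638   8.6257]
```

It leans back at 3° when let go. I'll approach the knob along −tool y, then push.

carry_out(deltas="0 -7 0 0 0 0 1; 0 -13 0 0 0 0 1; 0 -13 0 0 0 0 1; 0 -13 0 0 0 0 1")

```text
time_s: 5.48
eef_pos: [0.6088, -0.1253, 0.1859]
eef_rot: [-0.0, -0.107, 0.994, 0.0]
wrist_force: [0.2, 0.9, -0.6]
opening: 0.0
grasp_force: 0.0
```

carry_out(deltas="0 -1.5 0 0 0 0 1; 0 -3 0 0 0 0 1; 0 -3 0 0 0 0 1")

```text
time_s: 5.85
eef_pos: [0.6095, -0.1283, 0.186]
eef_rot: [0.0, -0.107, 0.994, -0.0]
wrist_force: [-0.3, -0.4, 0.1]
opening: 0.003
grasp_force: 0.0
```

carry_out(deltas="0 -1 0 0 0 0 1; 0 -2 0 0 0 0 1; 0 -2 0 0 0 0 1")

```text
time_s: 6.22
eef_pos: [0.6099, -0.13, 0.1859]
eef_rot: [-0.0, -0.107, 0.994, 0.0]
wrist_force: [-0.9, 0.9, -0.4]
opening: -0.0
grasp_force: 0.5
```

carry_out(deltas="0 -1 0 0 0 0 1; 0 -2 0 0 0 0 1; 0 -2 0 0 0 0 1")

```text
time_s: 6.6
eef_pos: [0.6103, -0.1323, 0.186]
eef_rot: [-0.0, -0.107, 0.994, -0.0]
wrist_force: [0.5, 0.5, 0.1]
opening: 0.004
grasp_force: 0.2
```

```bash
cat > chk.py <<'E'
from fit import *
p,R,o=pose(); im=vision.camera("wrist"); print(p,o["wrist_force"],o["time_s"])
v,k,r=fit(im,p,R,(.615,-.154),.176); print(v[:3]*1e3,"lean deg",np.rad2deg(v[3:]),"n",k,"res px",r)
print("tool xy of lid rel TCP mm",(R.T@(v[:3]-p))*1e3, "off seat",(v[:2]-[.6158,-.1578])*1e3)
E
python3 chk.py
```

```text
[ 0.6103 -0.1323  0.186 ] [0.5063 0.4941 0.0587] 6.6
[ 615.4869 -156.8966  176.4703] lean deg [-0.8606  2.1224] n 122 res px 0.01177458942664214
tool xy of lid rel TCP mm [  0.2189 -25.1522   9.5096] off seat [-0.3131  0.9034]
```

The lid is sliding: lean is now 2.3° with about 1 mm left. I'll continue gently.

carry_out(deltas="0 -0.5 0 0 0 0 1; 0 -1 0 0 0 0 1; 0 -1 0 0 0 0 1")

```text
time_s: 7.02
eef_pos: [0.6105, -0.133, 0.186]
eef_rot: [-0.0, -0.107, 0.994, 0.0]
wrist_force: [-0.7, 1.6, 0.5]
opening: -0.001
grasp_force: 0.6
```

```bash
python3 chk.py
```

```text
[ 0.6105 -0.133   0.186 ] [-0.6843  1.6032  0.5111] 7.025
[ 615.9312 -158.2338  174.2968] lean deg [ 0.2484 -0.0147] n 122 res px 0.028577084957251038
tool xy of lid rel TCP mm [  0.1228 -25.8391  11.6852] off seat [ 0.1312 -0.4338]
```

It has dropped: level, disc top at 174 mm. I'll back off and rise clear.

carry_out(deltas="0 6 0 0 0 0 1; 0 10 0 0 0 0 1; 0 10 -40 0 0 0 1; 0 10 -85 0 0 0 1; 0 10 -85 0 0 0 1; 0 10 -85 0 0 0 1")

```text
time_s: 7.82
eef_pos: [0.6082, -0.123, 0.2707]
eef_rot: [-0.0, -0.107, 0.994, -0.0]
wrist_force: [-1.3, 0.5, -1.2]
opening: 0.003
grasp_force: 0.0
```

Run:
```python
from fit import *
p,R,o=pose(); im=vision.camera("wrist"); cv2.imwrite("pics/w5.png",im); print(p,o["wrist_force"],o["time_s"])
for n,c in(("a",(.505,-.0109)),("b",(.6336,-.029)),("c",(.4871,-.1402)),("d",(.6158,-.1578))):
    v,k,r=fit(im,p,R,c,.174); print(n,v[:3]*1e3,"off",(v[:2]-c)*1e3,"lean deg",np.rad2deg(v[3:]),"n",k,"res px",r)
```

```text
[ 0.6082 -0.123   0.2707] [-1.3302  0.5145 -1.1951] 7.825
a [504.8653 -11.1011 173.8247] off [-0.1347 -0.2011] lean deg [-0.1383  0.1419] n 180 res px 0.2055737196943681
b [634.1833 -28.7883 173.4732] off [0.5833 0.2117] lean deg [-0.0077  0.0722] n 150 res px 0.19023920039210346
c [ 486.9962 -140.3439  173.7395] off [-0.1038 -0.1439] lean deg [-0.018  -0.1674] n 138 res px 0.021364417349397376
d [ 615.768  -158.2674  173.7995] off [-0.032  -0.4674] lean deg [-0.2168  0.1353] n 166 res px 0.2502553156769226
```

View pics/w5.png

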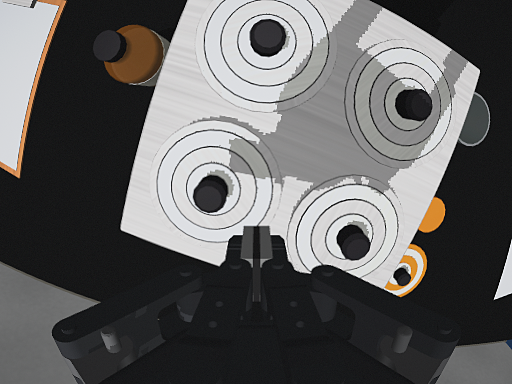

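All four lids are level, flush at 174 mm and within 0.6 mm of their seats. The stray lid at (213,185) is now home, and the hand is clear at z = 0.27. Handing in.

```bash
python3 -c "
from bench import ctrl; print(ctrl.hand_in())"
```

```text
the job is handed in; nothing more can be done
None
```

The stray lid (far −y side of the bath) rocked under a 4.3 N fingertip press, was pushed by its knob until it dropped flush, and the job is handed in at about 8 s; the other three lids measured seated, the beaker, bottle and jar were not touched, and the hand is clear.

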